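# Index the jar turntable and load the large jar

## Task

Turn the round jar turntable by its knob until its widest cup stands in the middle of the gap in the guard rail. Then pick up the largest white jar and set it down, not drop it, upright and fully home in that cup; the cup must still stand in the middle of the gap when you leave.

Things in the scene. Friction and masses are not known exactly. Their poses are not given: they have to be found in the camera images.
- paste_jar: the largest of three closed screw-lid jars standing loose on the bench: white, white lid, 44 mm diameter, 43 mm tall, about 50 g. The others, a white one of 36 mm and a clear, blue-lidded one of 20 mm diameter, stand at least 85 mm away, centre to centre. Origin: centre of its underside, z up. A lamp hangs over the left of the bench: swing past it drawn in.
- knob (a point): top centre of the black fluted knob (36 mm diameter, sides 36 to 70 mm above the bench) on the vertical axis of the aluminium turntable (196 mm diameter, top face 20 mm above the bench). They turn as one, both ways, with light friction, and stay where left; it starts 0.6 to 1.4 rad anticlockwise, seen from above, of where it must be. Three empty grey ring cups stand on it, 120 degrees apart.
- big_cup (a point): centre of the floor of the widest cup, 58 mm inside and 65 mm outside diameter (the others, 41 and 27 mm inside, are too narrow for the jar), 62 mm from the knob's axis. Its floor is the turntable's top face, 20 mm above the bench, its rim 32 mm. It goes round with the turntable. A clear plastic tub, 66 mm high, stands on the bench to the left of the turntable.
- load_point (a point): fixed point, 62 mm from the knob's axis, 20 mm above the bench, where the big cup's centre must come: before the middle of the gap (84 degrees wide, on the side towards the robot) in the steel guard rail round the turntable (radius 109 mm, 48 mm high). A small steel stud marks the middle of the gap. Foot and rail are fixed, differently placed and turned each time.

How it is judged (in metres and radians):
On the way:
1. the widest cup has been turned to the loading point and rests there while the jar is still away from the turntable (horizontal distance between big_cup and load_point below 0.016 m and horizontal distance between paste_jar and knob above 0.14 m), for 0.3 s.
At the end, for the whole second after the job is handed in: The widest cup's centre is within 16 mm of the loading point, and the large jar stands at rest in it: within 12 mm of its centre, its underside within 4 mm of the cup's floor, within 0.15 rad of upright (horizontal distance between big_cup and load_point below 0.016 m and horizontal distance between paste_jar and big_cup below 0.012 m and z of paste_jar in the frame of big_cup below 0.004 m and angle between paste_jar's own z axis and vertical below 0.15 rad and linear speed of paste_jar below 0.02 m/s); the robot touches nothing.
It fails at once if the jar is dropped into the cup: over the cup, more than 30 mm above its floor and not held (horizontal distance between paste_jar and big_cup below 0.03 m and z of paste_jar in the frame of big_cup above 0.03 m and not (contact force between the fingers and paste_jar above 0.05 N)).
It also fails if it takes over 45 s, if anything falls off the work surface, if the arm or the gripper's body presses on something with over 40 N, if the wrist force passes 120 N, or if a joint passes its speed limit or range.

## Robot

A 6-joint arm with a two-finger parallel gripper is mounted at the origin on a cart in front of the work surface, level with it; the furniture and walls round the work are solid. World frame = base frame: x ahead of the robot, y to its left, z up, the work surface at z = 0. Lengths are in mm, angles in rad, forces in N, time in s.
With the tool pointing down it reaches from about 350 to 875 mm from the base axis. Payload 4.2 kg.
Tool frame: the origin (TCP) lies between the finger pads; the fingertips stand 17 mm ahead of it and the grasp point (between the pads) lies 2 mm behind it; z points along the fingers, y is the line along which they close (so a half turn about z gives the same grasp; the last joint's range is limited). The gripper opens to 85 mm and grips with 20 to 120 N. Pads are 22 mm wide; open, the fingers measure 114 mm over their backs; the gripper's body (76 mm by 85 mm) begins 54 mm behind the grasp point. The pads swing forward as they close: fully open they stand 13 mm farther back than shut.
Start: joints at [-0.983, 0.385, 0.008, 0, -1.194, -0.259], TCP at [201.832, -591.492, 248.312] pointing down, gripper open.
Joint ranges: [-3.14, 3.14], [-1.21, 2.06], [-1.07, 1.41], [-3.16, 2.05], [-2.99, -0.16], [-3.1, 3.1]. Speed limits (rad/s): [2.79, 2.79, 3.14, 3.14, 3.14, 3.14].

## Interface

Orientations are given as a unit quaternion [x, y, z, w].
In Python, from bench import arm, viewer, monitor, job_done gives the robot as it stands (arm), with the cameras (viewer), the readings (monitor) and the job as plain functions.
- The arm moves only by the tool step_hand, called after "Call:" as name([rows], argument=value, ...), one row to a line, values as JSON. Schema: {"type":"object","properties":{"segments":{"type":"array","items":{"type":"array","items":{"type":"array","items":{"type":"number"},"minItems":6,"maxItems":6},"minItems":1,"maxItems":10},"minItems":1,"maxItems":1},"aperture":{"type":"number"},"only":{"type":"string"},"quiet":{"type":"boolean"},"lines":{"type":"string"}},"required":["segments"],"additionalProperties":false}. segments is a list that holds a single list of rows (three levels of brackets), with 1 to 10 rows, each of 6 numbers: dx, dy, dz in fractions of the full range, 1 being 500 mm, then a rotation vector rx, ry, rz in a scale on which 1.0 is 2 rad; each row is the pose to reach, as a shift and turn from the pose commanded when the call began, along the tool's axes at that moment; what a row does not reach only later rows make up. A row lasts 1/10 s, in which the tool goes at most 50 mm and 0.15 rad, less where a joint would pass 70% of its speed; a pose out of reach is approached as far as the arm can. aperture is the finger opening in mm, set as the call begins (left out keeps the last). The fingers move at their own pace and stop on an object; the grip force is fixed at half the most. Time passes only in rows, so rows that do not move let the fingers close. The tool returns the time, the measured TCP pose, the force, the opening and the grip force at its end. only (a regular expression) keeps the lines of the reply that match it, lines (a string "A,B") keeps lines A to B, and quiet returns only ok. Shift and turn numbers lie between -1 and 1, and a call with a number outside is refused. Input that does not fit is refused with a message, and nothing moves.
- monitor.read_state(): the state, without advancing time (a new reading comes with each control period).
- viewer.get_image(name): name is "side" or "top" or "wrist"; returns the picture (420x560x3 uint8, blue, green, red); there is no depth.
- viewer.get_calibration(name): a dict with "K" (3x3 intrinsics, pixels), "rvec" (rotation vector, rad) and "tvec" (3), from world to camera coordinates, as OpenCV has them. Camera axes: x right, y down, z forward; pixel columns grow to the right and rows downward; lengths in mm; the calibration is good to about 2 mm. The wrist camera is an equidistant fisheye: a pixel r from the principal point sees the ray r / f radians off the axis. A picture is of the moment at which its call begins: read the wrist's pose just before it. get_calibration takes no time and is no camera call; for the wrist camera it gives the pose at the moment of the call.
- job_done(): hands the job in; it is judged then, once.
The state is a dict: "clock": time; "joints": joint angles; "joint_vel": joint speeds; "joint_efforts": joint torques, N m; "position": TCP position; "ee_rot": TCP orientation; "contact_force": force on the tool from outside, world axes, zero at the start; "wrist_torque": the same for the moment, N m; "gripper_width": finger opening in mm; "grasp_force": force on a finger pad.
Only numpy, scipy, OpenCV 4.12 (cv2) and the standard library are available. Lean on these libraries where they do the work, as an engineer would, in place of code of your own. Each camera call takes 0.05 s, during which the arm holds its last target. There are 200 camera calls.

## Working session

There is one attempt and no reset: what is moved stays moved. The work goes in short steps, Python scripts to look and compute and a tool call to move; the robot and the scene stay as the last step left them, time stands still between calls to the robot, and variables do not carry over. Pictures are saved under pics/ and viewed, at most 10 in all, crops included, and the job is handed in when it is done.

```bash
ls; mkdir -p pics; python3 - <<'E'
from bench import arm, viewer, monitor, job_done
import cv2,numpy as np
s=monitor.read_state();print(s)
for n in ("top","side"):
    im=viewer.get_image(n);cv2.imwrite(f"pics/{n}0.png",im)
    c=viewer.get_calibration(n);R=cv2.Rodrigues(np.array(c["rvec"]))[0]
    print(n,c["K"],-R.T@np.array(c["tvec"]).ravel(),R)
E
```

```text
bench.py
pics
{'clock': 0.0, 'joints': array([-9.83395354e-01,  3.85583331e-01,  6.65183637e-03, -5.09137347e-04,
       -1.19399684e+00, -2.58639799e-01]), 'joint_vel': array([ 1.17695261e-03,  5.84209422e-05,  3.17633500e-04,  1.23729654e-03,
       -1.54902078e-03, -1.35023641e-03]), 'joint_efforts': array([-1.92440006e-03, -3.92288196e+01,  1.88400275e+01,  4.18625593e+00,
       -4.70417464e-03, -5.72284875e-06]), 'position': array([ 201.67029698, -591.00411914,  247.21405112]), 'ee_rot': array([-1.63548547e-01,  9.86534683e-01,  1.06917199e-03, -2.21858938e-04]), 'contact_force': array([-0.22087025, -1.48706308, -0.23926543]), 'wrist_torque': array([-0.01983801, -0.02719013, -0.06001619]), 'grasp_force': 0.0, 'gripper_width': 85.3258018751406}
top [[536.63336112   0.         278.36361489]
 [  0.         536.63336112 202.46536914]
 [  0.           0.           1.        ]] [ 388.6081683   -75.43538531 1080.59165308] [[-2.45580623e-04 -9.99974983e-01  7.06911960e-03]
 [-9.92757269e-01 -6.05468362e-04 -1.20135917e-01]
 [ 1.20137191e-01 -7.04742292e-03 -9.92732285e-01]]
side [[479.71152633   0.         273.70685608]
 [  0.         479.71152633 206.01690142]
 [  0.           0.           1.        ]] [544.0204269  683.57508447 406.73589291] [[-0.99882673  0.04157587 -0.02483173]
 [ 0.03914061  0.39113864 -0.91949909]
 [-0.02851632 -0.9193922  -0.39230704]]
```

View pics/top0.png

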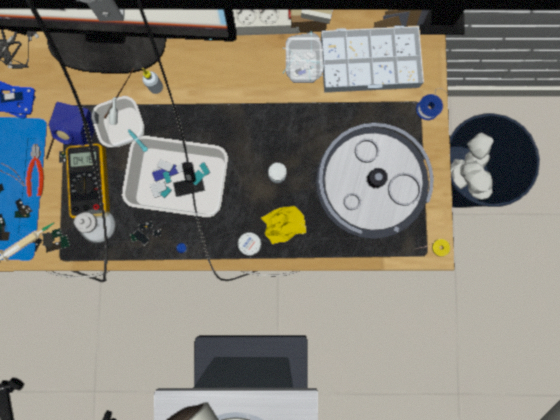

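View pics/side0.png

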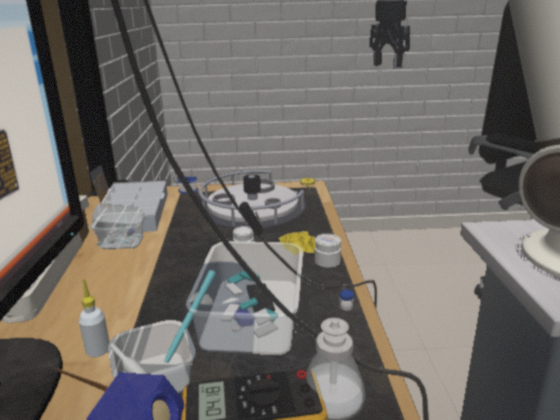

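The top view shows the turntable at about (377,179), with the big cup at (404,189). The largest white jar is near (249,243), the smaller white one near (277,172) and the blue-lidded one near (182,247). The side view has the knob at (252,183) and the big jar at (327,250). I'll enlarge both.

```bash
python3 - <<'E'
import cv2,numpy as np
t=cv2.imread("pics/top0.png");s=cv2.imread("pics/side0.png")
a=cv2.resize(t[110:270,230:443],None,fx=3.75,fy=3.75,interpolation=cv2.INTER_CUBIC)[:600,:800]
b=cv2.resize(s[165:275,190:350],None,fx=5,fy=5,interpolation=cv2.INTER_CUBIC)
cv2.imwrite("pics/topc.png",a);cv2.imwrite("pics/sidec.png",b)
E
```

```text
(no output)
```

View pics/topc.png

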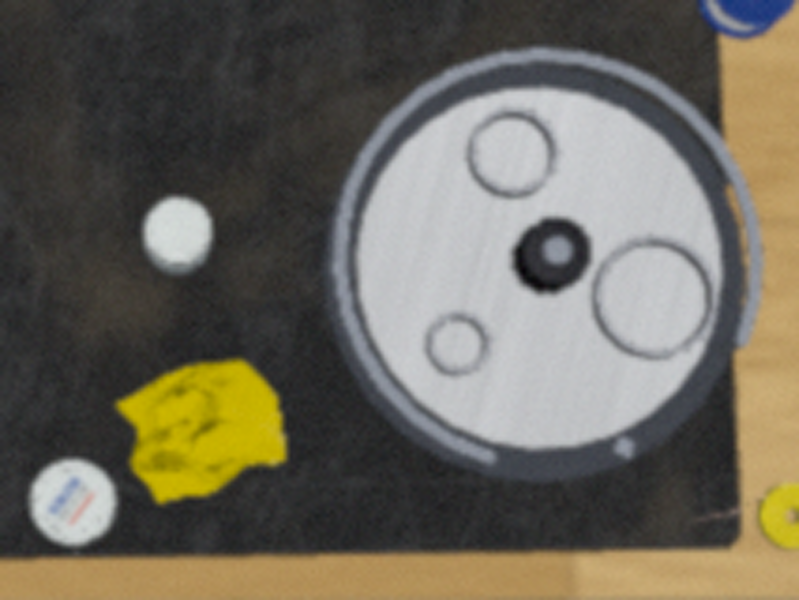

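View pics/sidec.png

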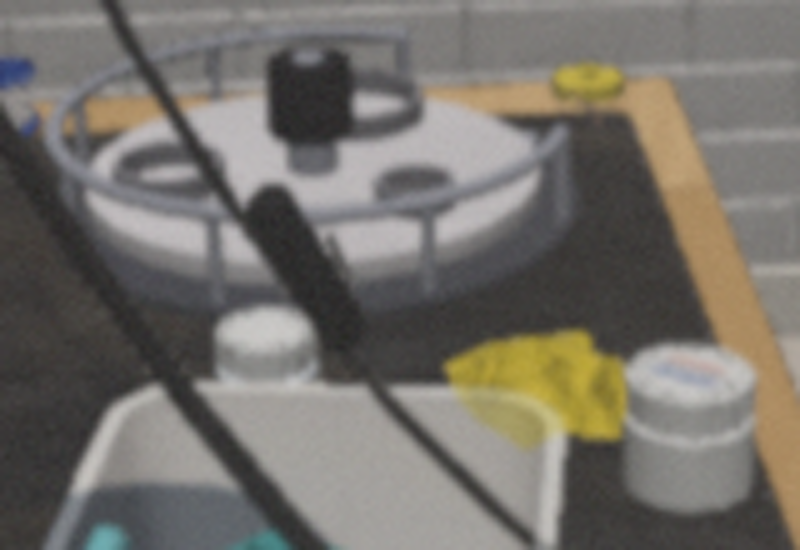

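The enlarged top crop puts the knob top at (557,248), the big cup rim at (652,298), the stud at (624,446), the rail ends at (748,345) and (493,458), and the jar lid at (72,502). In the side crop the knob top is at (309,57) and the jar lid at (690,372).

```bash
cat > h.py <<'E'
from bench import arm, viewer, monitor, job_done
import cv2,numpy as np
from scipy.spatial.transform import Rotation as Ro
def cam(n):
    c=viewer.get_calibration(n);R=cv2.Rodrigues(np.array(c["rvec"],float))[0]
    return np.array(c["K"]),R,-R.T@np.array(c["tvec"],float).ravel()
def ray(n,u,v):
    K,R,C=cam(n);d=R.T@np.linalg.solve(K,[u,v,1.]);return C,d/np.linalg.norm(d)
def atz(n,u,v,z):
    C,d=ray(n,u,v);return C+d*(z-C[2])/d[2]
def tri(rays):
    A=sum(np.eye(3)-np.outer(d,d) for _,d in rays);b=sum((np.eye(3)-np.outer(d,d))@C for C,d in rays)
    p=np.linalg.solve(A,b);return p,[np.linalg.norm(np.cross(p-C,d)) for C,d in rays]
def tool(p,q=None):  # world vector/points -> shift in tool axes from the present pose
    s=monitor.read_state();return Ro.from_quat(s["ee_rot"]).inv().apply(np.array(p)-s["position"])
E
python3 - <<'E'
from h import *
np.set_printoptions(precision=1,suppress=True)
T=lambda x,y:(230+(x+.5)/3.75-.5,110+(y+.5)/3.75-.5)
S=lambda x,y:(190+(x+.5)/5-.5,165+(y+.5)/5-.5)
for n,a,b in(("knob",(557,248),(309,57)),("jar",(72,502),(690,372)),("cup",(652,298),(386,103))):
    print(n,*tri([ray("top",*T(*a)),ray("side",*S(*b))]))
P={}
for n,a,z in(("knob",(557,248),70),("disc",(538.5,267),20),("cup",(652,298),32),("cupS",(512,154),32),("cupT",(457,345),32),("stud",(624,446),10),("railR",(748,345),48),("railL",(493,458),48),("jar",(72,502),43),("jar2",(178,230),36)):
    P[n]=atz("top",*T(*a),z);print(n,P[n])
for k in("knob","disc"):
  for n in("cup","cupS","cupT","stud","railR","railL"):
    d=P[n]-P[k];print(k,n,np.hypot(*d[:2]).round(1),np.arctan2(d[1],d[0]).round(3))
E
```

```text
knob [ 561.1 -273.3   69.5] [np.float64(1.4154985208901179), np.float64(1.4154985208897766)]
jar [434.1 -25.6  40.7] [np.float64(0.3771006073363008), np.float64(0.37710060733632866)]
cup [ 534.8 -330.6   27.2] [np.float64(8.078407142632496), np.float64(8.078407142632498)]
knob [ 562.4 -273.4   70. ]
disc [ 560.7 -273.    20. ]
cup [ 542.3 -330.4   32. ]
cupS [ 619.6 -258.    32. ]
cupT [ 517.2 -227.    32. ]
stud [ 465.7 -318.5   10. ]
railR [ 515.4 -375.6   48. ]
railL [ 456.8 -242.2   48. ]
jar [434.4 -25.8  43. ]
jar2 [577.7 -80.4  36. ]
knob cup 60.5 -1.91
knob cupS 59.2 0.263
knob cupT 64.7 2.343
knob stud 106.7 -2.705
knob railR 112.5 -2.002
knob railL 110.1 2.855
disc cup 60.2 -1.882
disc cupS 60.7 0.25
disc cupT 63.3 2.328
disc stud 105.3 -2.695
disc railR 112.1 -1.987
disc railL 108.4 2.854
```

The points agree with the text: knob height 69.5, jar lid 41–43, cup radius about 61 and rail gap 82°. The turn needed is about 0.83 rad clockwise. Next I'll work out the knob shift and locate the hanging cables.

```bash
python3 - <<'E'
from h import *
np.set_printoptions(precision=1,suppress=True)
print(tool([561.3,-273.2,150]),tool([561.3,-273.2,54]))
# cables: plane through top camera & line, cut with side rays
for nm,l in(("topR",((165,70),(200,240))),("topL",((65,100),(103,250)))):
    C,d1=ray("top",*l[0]);_,d2=ray("top",*l[1]);n=np.cross(d1,d2)
    for sn,pts in(("sideThin",((190,120),(225,185),(262,230),(300,275))),("sideThick",((133,70),(165,150),(215,230),(262,300)))):
        for p in pts:
            Cs,ds=ray("side",*p);t=n@(C-Cs)/(n@ds);print(nm,sn,p,Cs+t*ds)
E
```

```text
[-443.   184.6   97.6] [-443.   184.4  193.6]
topR sideThin (190, 120) [627.9  81.  271.9]
topR sideThin (225, 185) [589.4  83.6 183.8]
topR sideThin (262, 230) [542.6  82.  114.4]
topR sideThin (300, 275) [489.6  79.9  37.9]
topR sideThick (133, 70) [689.1  86.5 335.5]
topR sideThick (165, 150) [661.2  92.8 237.4]
topR sideThick (215, 230) [606.3  95.  123.6]
topR sideThick (262, 300) [546.5  96.3   8.7]
topL sideThin (190, 120) [607.4 227.9 304.8]
topL sideThin (225, 185) [577.7 238.7 241.5]
topL sideThin (262, 230) [543.  243.5 192.9]
topL sideThin (300, 275) [504.8 248.4 140.9]
topL sideThick (133, 70) [654.9 227.1 352.3]
topL sideThick (165, 150) [631.5 242.5 280.3]
topL sideThick (215, 230) [589.4 254.8 200.5]
topL sideThick (262, 300) [545.8 265.8 123.6]
```

The manual's scale: shifts go in shares of 500 mm and turns go in shares of 2 rad. Converting my numbers, 86 mm is 0.172, -57 mm is -0.114.

Call:
step_hand([
  [[-0.038, 0.086, 0, 0, 0, 0], [-0.114, 0.172, 0, 0, 0, 0]],
])

```text
clock: 0.3
position: [224.0, -497.5, 246.7]
ee_rot: [-0.162, 0.987, 0.001, -0.001]
contact_force: [1.7, 0.6, 0.6]
gripper_width: 85.6
grasp_force: 0.0
```

Scaled: -386 mm is -0.772, -336 mm is -0.672.

Call:
step_hand([
  [[-0.096, 0.024, 0, 0, 0, 0], [-0.192, 0.048, 0.02, 0, 0, 0], [-0.288, 0.072, 0.05, 0, 0, 0], [-0.384, 0.096, 0.08, 0, 0, 0], [-0.48, 0.12, 0.11, 0, 0, 0], [-0.576, 0.146, 0.14, 0, 0, 0], [-0.672, 0.172, 0.17, 0, 0, 0], [-0.772, 0.196, 0.196, 0, 0, 0], [-0.772, 0.196, 0.196, 0, 0, 0], [-0.772, 0.196, 0.196, 0, 0, 0]],
])

```text
clock: 1.3
position: [559.7, -279.6, 148.6]
ee_rot: [-0.165, 0.986, 0.001, -0.001]
contact_force: [-0.9, 0.5, 0.8]
gripper_width: 85.9
grasp_force: 0.0
```

```bash
python3 - <<'E'
from h import *
print(tool([561.3,-273.2,56]), monitor.read_state()["joints"].round(3))
cv2.imwrite("pics/w1.png",viewer.get_image("wrist"))
c=viewer.get_calibration("wrist");K,R,C=cam("wrist");print(K,C,R)
def proj(p):
    q=R@(np.array(p)-C);th=np.arctan2(np.hypot(*q[:2]),q[2]);r=q[:2]/np.hypot(*q[:2])*th;return K[:2,:2]@r+K[:2,2]
for p in([561.3,-273.2,70],[542.3,-330.4,32],[466,-318.5,10],[505.2,-299.5,20]):print(p,proj(p))
E
```

```text
[-3.79589197  5.3810249  92.594136  ] [-0.205  0.469 -0.122 -0.    -0.982 -1.034]
[[325.1922621    0.         277.27589778]
 [  0.         325.1922621  209.93873058]
 [  0.           0.           1.        ]] [ 494.96938252 -302.01486474  274.97107318] [[-0.32362508  0.9461843   0.00144461]
 [ 0.91349031  0.31204409  0.26108224]
 [ 0.24658113  0.08581239 -0.96531548]]
[561.3, -273.2, 70] [285.51575854 234.00551661]
[542.3, -330.4, 32] [221.36996342 171.73977205]
[466, -318.5, 10] [269.02721953  84.08126534]
[505.2, -299.5, 20] [275.60585761 137.41854672]
```

View pics/w1.png

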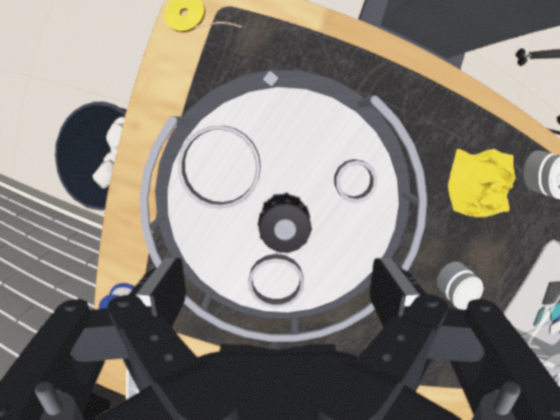

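The wrist view shows the knob top at (285,230), the big cup rim at (221,166), the stud at (270,78), and the rail ends at (175,121) and (377,99). All are within about 6 px of prediction. I'll get the turn angle from this view too.

```bash
python3 - <<'E'
from h import *
K,R,C=cam("wrist")
def wat(u,v,z):
    a=(np.array([u,v])-K[:2,2])/K[0,0];th=np.hypot(*a)
    d=R.T@np.append(a/th*np.sin(th),np.cos(th));return C+d*(z-C[2])/d[2]
P={n:wat(*p) for n,p in dict(knob=(285,230,70),disc=(284,196,20),cup=(221,166,32),cS=(276,279,32),cT=(354,180,32),stud=(270,78,10),rR=(175,121,48),rL=(377,99,48)).items()}
for n,p in P.items():
    d=p-P["knob"];print(n,p.round(1),np.hypot(*d[:2]).round(1),np.arctan2(d[1],d[0]).round(3))
E
```

```text
knob [ 558.7 -274.5   70. ] 0.0 0.0
disc [ 547.4 -278.    20. ] 11.9 -2.84
cup [ 538.2 -332.    32. ] 61.1 -1.914
cS [ 613.9 -262.1   32. ] 56.5 0.221
cT [ 515.3 -232.1   32. ] 60.7 2.37
stud [ 461.  -319.4   10. ] 107.6 -2.711
rR [ 514.4 -371.9   48. ] 107.1 -1.997
rL [ 453.1 -241.3   48. ] 110.7 2.838
```

Scaled: 93 mm is 0.186, 80 mm is 0.16.

Call:
step_hand([
  [[-0.006, 0.01, 0.06, 0, 0, 0], [-0.006, 0.01, 0.12, 0, 0, 0], [-0.006, 0.01, 0.16, 0, 0, 0], [-0.006, 0.01, 0.186, 0, 0, 0], [-0.006, 0.01, 0.186, 0, 0, 0]],
])

```text
clock: 1.85
position: [558.1, -276.1, 56.1]
ee_rot: [-0.163, 0.987, 0.001, -0.002]
contact_force: [-0.5, -0.3, 0.1]
gripper_width: 85.5
grasp_force: 0.0
```

Call:
step_hand([
  [[0, 0, 0, 0, 0, 0], [0, 0, 0, 0, 0, 0], [0, 0, 0, 0, 0, 0], [0, 0, 0, 0, 0, 0], [0, 0, 0, 0, 0, 0], [0, 0, 0, 0, 0, 0]],
], aperture=28)

```text
clock: 2.45
position: [560.0, -274.3, 58.8]
ee_rot: [-0.164, 0.986, 0.0, 0.0]
contact_force: [-1.2, 5.3, 6.4]
gripper_width: 33.9
grasp_force: 62.0
```

Scaled: 0.84 rad is 0.42.

Call:
step_hand([
  [[0, 0, 0, 0, 0, 0.06], [0, 0, 0, 0, 0, 0.12], [0, 0, 0, 0, 0, 0.18], [0, 0, 0, 0, 0, 0.24], [0, 0, 0, 0, 0, 0.3], [0, 0, 0, 0, 0, 0.36], [0, 0, 0, 0, 0, 0.4], [0, 0, 0, 0, 0, 0.42], [0, 0, 0, 0, 0, 0.42], [0, 0, 0, 0, 0, 0.42]],
])

```text
clock: 3.45
position: [560.1, -274.2, 58.9]
ee_rot: [0.253, 0.968, 0.001, 0.0]
contact_force: [-2.3, 4.8, 6.3]
gripper_width: 34.2
grasp_force: 62.0
```

```bash
python3 - <<'E'
from h import *
print(monitor.read_state()["joints"].round(3))
t=viewer.get_image("top");cv2.imwrite("pics/t2c.png",cv2.resize(t[110:250,310:443],None,fx=4,fy=4,interpolation=cv2.INTER_CUBIC))
E
```

```text
[-0.197  0.568 -0.214 -0.002 -0.789 -1.884]
```

Scaled: -92 mm is -0.184, -80 mm is -0.16.

Call:
step_hand([
  [[0, 0, 0, 0, 0, 0], [0, 0, 0, 0, 0, 0], [0, 0, -0.08, 0, 0, 0], [0, 0, -0.16, 0, 0, 0], [0, 0, -0.184, 0, 0, 0], [0, 0, -0.184, 0, 0, 0]],
], aperture=85)

```text
clock: 4.1
position: [561.4, -275.9, 152.1]
ee_rot: [0.253, 0.968, -0.0, 0.003]
contact_force: [-0.3, 0.5, 0.1]
gripper_width: 85.0
grasp_force: 0.0
```

```bash
python3 - <<'E'
from h import *
cv2.imwrite("pics/w3.png",viewer.get_image("wrist"))
np.save("cam3.npy",np.hstack([cam("wrist")[1],cam("wrist")[2][:,None]]))
E
```

```text
(no output)
```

View pics/w3.png

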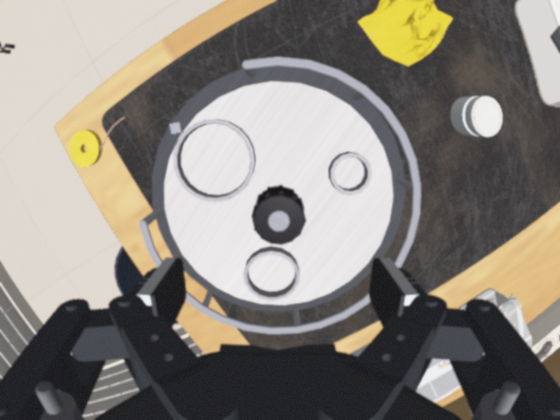

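The wrist view after the turn has the cup rim at (217,159), the stud at (176,127), the knob top at (279,222), and the rail ends at (245,65) and (148,217).

```bash
python3 - <<'E'
from h import *
K,R,C=cam("wrist")
def wat(u,v,z):
    a=(np.array([u,v])-K[:2,2])/K[0,0];th=np.hypot(*a)
    d=R.T@np.append(a/th*np.sin(th),np.cos(th));return C+d*(z-C[2])/d[2]
P={n:wat(*p) for n,p in dict(knob=(279,222,70),cup=(217,159,32),cS=(272,271,32),cT=(348.5,172,32),stud=(176,127,10),rR=(148,217,48),rL=(245,65,48)).items()}
O=P["knob"]
for n,p in P.items():
    d=p-O;print(n,p.round(1),np.hypot(*d[:2]).round(1),np.arctan2(d[1],d[0]).round(3))
print("jar shift",tool([434.3,-25.7,150]),monitor.read_state()["joints"].round(2))
E
```

```text
knob [ 557.7 -273.1   70. ] 0.0 0.0
cup [ 501.8 -295.3   32. ] 60.2 -2.763
cS [ 602.5 -304.6   32. ] 54.8 -0.612
cT [ 559.5 -212.8   32. ] 60.4 1.541
stud [ 460.5 -316.5   10. ] 106.4 -2.722
rR [ 511.3 -362.5   48. ] 100.7 -2.049
rL [ 454.1 -241.7   48. ] 108.3 2.847
jar shift [232.02645127 156.13855941  -0.46154656] [-0.2   0.46 -0.13 -0.   -0.98 -1.88]
```

The cup mean angle is −2.706 against −2.71 for the gap middle, so it is well placed. Now to the jar.

Scaled: 232 mm is 0.464, 194 mm is 0.388, 0.15 rad is 0.075.

Call:
step_hand([
  [[0.076, 0.052, 0, 0, 0, 0], [0.154, 0.104, 0, 0, 0, 0.025], [0.232, 0.156, 0, 0, 0, 0.05], [0.31, 0.208, 0, 0, 0, 0.075], [0.388, 0.26, 0, 0, 0, 0.075], [0.464, 0.312, 0, 0, 0, 0.075], [0.464, 0.312, 0, 0, 0, 0.075], [0.464, 0.312, 0, 0, 0, 0.075]],
])

```text
clock: 4.95
position: [433.0, -25.2, 148.2]
ee_rot: [0.323, 0.946, -0.001, -0.001]
contact_force: [-0.0, 0.3, -1.5]
gripper_width: 84.9
grasp_force: 0.0
```

```bash
python3 - <<'E'
from h import *
print("jar shift",tool([434.3,-25.7,36]),monitor.read_state()["joints"].round(2))
cv2.imwrite("pics/w4.png",viewer.get_image("wrist"))
E
```

```text
jar shift [ -1.52794123   0.63235511 112.18661658] [ 0.32  0.17 -0.58 -0.   -0.82 -2.55]
```

View pics/w4.png

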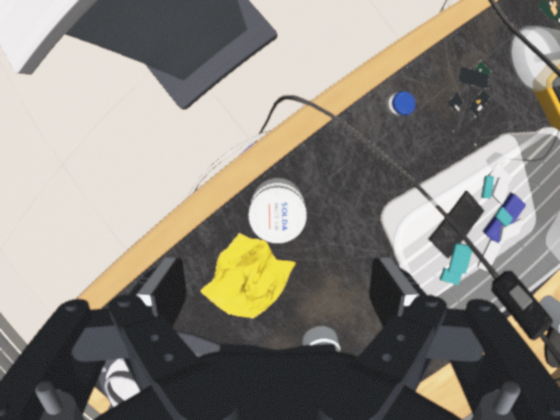

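The lid is centred at (278,215), directly ahead of the fingers. The cloth lies below the left finger's line and the cable passes to the right over the tub.

Scaled: 113 mm is 0.226, 105 mm is 0.21.

```bash
python3 - <<'E'
from h import *
K,R,C=cam("wrist")
a=(np.array([278,215])-K[:2,2])/K[0,0];th=np.hypot(*a)
d=R.T@np.append(a/th*np.sin(th),np.cos(th));print(C+d*(43-C[2])/d[2])
T=(230+(72.5)/3.75-.5,110+(502.5)/3.75-.5)
print(tri([(C,d),ray("top",*T)]))
E
```

```text
[432.7843191  -25.48155015  43.        ]
(array([434.19277052, -25.93456095,  38.6094209 ]), [np.float64(0.520877082444206), np.float64(0.5208770824443166)])
```

Call:
step_hand([
  [[-0.002, 0, 0.08, 0, 0, 0], [-0.002, 0, 0.16, 0, 0, 0], [-0.002, 0, 0.21, 0, 0, 0], [-0.002, 0, 0.226, 0, 0, 0], [-0.002, 0, 0.226, 0, 0, 0]],
])

```text
clock: 5.5
position: [434.4, -27.6, 35.0]
ee_rot: [0.326, 0.946, -0.001, -0.001]
contact_force: [0.2, -0.9, -0.6]
gripper_width: 85.3
grasp_force: 0.0
```

Call:
step_hand([
  [[0, 0, 0, 0, 0, 0], [0, 0, 0, 0, 0, 0], [0, 0, 0, 0, 0, 0], [0, 0, 0, 0, 0, 0], [0, 0, 0, 0, 0, 0]],
], aperture=36)

```text
clock: 6.0
position: [435.8, -26.3, 37.8]
ee_rot: [0.324, 0.946, 0.001, 0.001]
contact_force: [-1.6, -0.9, 6.0]
gripper_width: 41.8
grasp_force: 60.0
```

Gripped. Lift, then work out the way to the cup.

Scaled: -113 mm is -0.226, -100 mm is -0.2.

Call:
step_hand([
  [[0, 0, -0.04, 0, 0, 0], [0, 0, -0.12, 0, 0, 0], [0, 0, -0.2, 0, 0, 0], [0, 0, -0.226, 0, 0, 0], [0, 0, -0.226, 0, 0, 0]],
])

```text
clock: 6.5
position: [436.3, -26.0, 152.3]
ee_rot: [0.324, 0.946, 0.002, 0.003]
contact_force: [0.5, 0.2, -1.8]
gripper_width: 41.2
grasp_force: 60.9
```

```bash
python3 - <<'E'
from h import *
s=monitor.read_state();q=Ro.from_quat(s["ee_rot"])
y=q.apply([0,1,0]);x=q.apply([1,0,0]);print("yaw y",np.arctan2(y[1],y[0]))
ld=np.array([561.2,-273.3])+62*np.array([np.cos(-2.706),np.sin(-2.706)]);print(ld)
print(tool([*ld,150]),s["position"],s["joints"].round(2))
E
```

```text
yaw y 0.9099542397405722
[ 504.98955177 -299.4607628 ]
[-222.09039399 -173.77534913    2.16162884] [436.30226672 -25.95825799 152.26372261] [ 0.31  0.17 -0.57  0.   -0.82 -2.55]
```

Scaled: -222 mm is -0.444, -174 mm is -0.348, -1.1 rad is -0.55.

Call:
step_hand([
  [[-0.056, -0.044, 0, 0, 0, -0.07], [-0.112, -0.088, 0, 0, 0, -0.14], [-0.168, -0.132, 0, 0, 0, -0.21], [-0.224, -0.176, 0, 0, 0, -0.28], [-0.28, -0.22, 0, 0, 0, -0.35], [-0.336, -0.264, 0, 0, 0, -0.42], [-0.392, -0.306, 0, 0, 0, -0.49], [-0.444, -0.348, 0, 0, 0, -0.55], [-0.444, -0.348, 0, 0, 0, -0.55], [-0.444, -0.348, 0, 0, 0, -0.55]],
])

```text
clock: 7.5
position: [502.1, -300.2, 147.4]
ee_rot: [-0.216, 0.976, 0.001, -0.001]
contact_force: [-0.8, -0.4, -0.3]
gripper_width: 42.0
grasp_force: 61.0
```

```bash
python3 - <<'E'
from h import *
print(tool([505,-299.5,57]), Ro.from_quat(monitor.read_state()["ee_rot"]).apply([0,1,0]))
w=viewer.get_image("wrist");t=viewer.get_image("top")
cv2.imwrite("pics/w5.png",np.hstack([cv2.resize(w[60:340,120:440],None,fx=1.25,fy=1.25),cv2.resize(t[120:260,320:440],(300,350),interpolation=cv2.INTER_CUBIC)]))
K,R,C=cam("wrist")
def proj(p):
    q=R@(np.array(p)-C);th=np.arctan2(np.hypot(*q[:2]),q[2]);r=q[:2]/np.hypot(*q[:2])*th;return ((K[:2,:2]@r+K[:2,2])-[120,60])*1.25
for p in([505,-299.5,32],[561.2,-273.3,70],[466,-318,10]):print(p,proj(p))
E
```

```text
[-3.12276665 -0.88452475 90.42620261] [-0.42223761  0.90648109  0.00272698]
[505, -299.5, 32] [192.93217168 193.55355348]
[561.2, -273.3, 70] [192.69253753 312.69475227]
[466, -318, 10] [192.70026012 120.25308021]
```

View pics/w5.png

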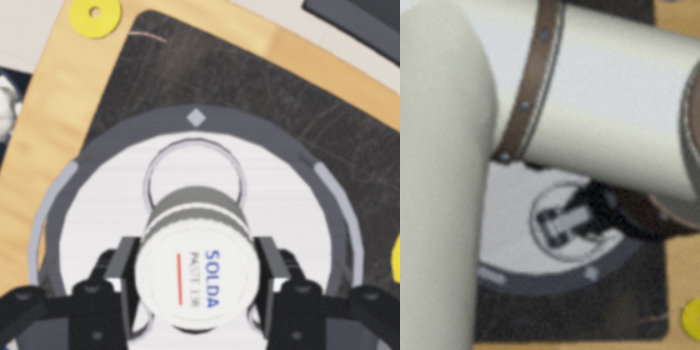

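The crop shows the cup rim spanning x 144–243 with its top edge at y 140, in line with the stud at (195,117). The jar lid centre is at about (198,267), held upright. I'll check the jar's own place in the grip against the cup.

```bash
python3 - <<'E'
from h import *
K,R,C=cam("wrist");s=monitor.read_state();p0=s["position"]
def proj(p):
    q=R@(np.array(p)-C);th=np.arctan2(np.hypot(*q[:2]),q[2]);r=q[:2]/np.hypot(*q[:2])*th;return ((K[:2,:2]@r+K[:2,2])-[120,60])*1.25
print(p0,"lid at TCP axis",proj([p0[0],p0[1],p0[2]+5]))
th=np.linspace(0,6.28,60)
e=np.array([proj([505+32.5*np.cos(t),-299.5+32.5*np.sin(t),32]) for t in th]);print("rim",e.min(0),e.max(0))
l=np.array([proj([p0[0]+22*np.cos(t),p0[1]+22*np.sin(t),p0[2]+5]) for t in th]);print("lid",l.min(0),l.max(0))
E
```

```text
[ 502.37172851 -299.19083605  148.32134505] lid at TCP axis [194.78452309 286.61000769]
rim [140.73386685 141.5597285 ] [245.20542666 242.04130952]
lid [129.79268159 225.76204784] [259.75223269 338.83748746]
```

Scaled: 88 mm is 0.176, 84 mm is 0.168.

Call:
step_hand([
  [[-0.008, -0.002, 0.05, 0, 0, 0], [-0.008, -0.002, 0.1, 0, 0, 0], [-0.008, -0.002, 0.136, 0, 0, 0], [-0.008, -0.002, 0.156, 0, 0, 0], [-0.008, -0.002, 0.168, 0, 0, 0], [-0.008, -0.002, 0.176, 0, 0, 0], [-0.008, -0.002, 0.176, 0, 0, 0], [-0.008, -0.002, 0.176, 0, 0, 0]],
])

```text
clock: 8.4
position: [507.7, -299.5, 62.1]
ee_rot: [-0.218, 0.976, -0.0, 0.001]
contact_force: [-1.0, -0.1, -1.9]
gripper_width: 41.8
grasp_force: 61.0
```

Call:
step_hand([
  [[0, 0, 0.002, 0, 0, 0], [0, 0, 0.004, 0, 0, 0], [0, 0, 0.006, 0, 0, 0], [0, 0, 0.006, 0, 0, 0]],
])

```text
clock: 8.8
position: [507.2, -299.4, 58.2]
ee_rot: [-0.218, 0.976, 0.0, -0.0]
contact_force: [0.2, -1.0, -0.8]
gripper_width: 41.7
grasp_force: 61.0
```

Scaled: 1 mm is 0.002.

Call:
step_hand([
  [[0, 0, 0.002, 0, 0, 0], [0, 0, 0.002, 0, 0, 0], [0, 0, 0.002, 0, 0, 0]],
])

```text
clock: 9.1
position: [507.3, -299.5, 58.0]
ee_rot: [-0.218, 0.976, -0.0, 0.0]
contact_force: [-1.6, 1.1, 4.1]
gripper_width: 41.8
grasp_force: 61.6
```

Call:
step_hand([
  [[0, 0, 0.002, 0, 0, 0], [0, 0, 0.002, 0, 0, 0], [0, 0, 0.002, 0, 0, 0]],
])

```text
clock: 9.4
position: [507.4, -299.6, 57.9]
ee_rot: [-0.218, 0.976, -0.0, 0.0]
contact_force: [-3.1, 1.0, 9.6]
gripper_width: 41.7
grasp_force: 62.3
```

```bash
python3 - <<'E'
from h import *
s=monitor.read_state();print(s["contact_force"])
cv2.imwrite("pics/w6.png",viewer.get_image("wrist")[60:340,120:440])
E
```

```text
[-3.05591249  1.01570765  9.57608397]
```

View pics/w6.png

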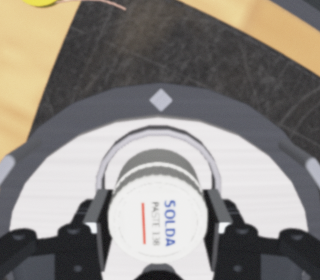

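The jar stands inside the ring. Contact came at TCP z 57.9, so its underside is at about 20 mm, which is the cup floor. I'll release, rise and look.

Scaled: -130 mm is -0.26, -100 mm is -0.2.

Call:
step_hand([
  [[0, 0, 0, 0, 0, 0], [0, 0, 0, 0, 0, 0], [0, 0, 0, 0, 0, 0], [0, 0, 0, 0, 0, 0], [0, 0, -0.04, 0, 0, 0], [0, 0, -0.12, 0, 0, 0], [0, 0, -0.2, 0, 0, 0], [0, 0, -0.26, 0, 0, 0], [0, 0, -0.26, 0, 0, 0], [0, 0, -0.26, 0, 0, 0]],
], aperture=85)

```text
clock: 10.45
position: [507.3, -299.2, 186.6]
ee_rot: [-0.217, 0.976, -0.0, 0.001]
contact_force: [0.4, 0.5, -0.4]
gripper_width: 85.1
grasp_force: 0.0
```

```bash
python3 - <<'E'
from h import *
cv2.imwrite("pics/w7.png",cv2.resize(viewer.get_image("wrist")[40:320,120:440],None,fx=2,fy=2,interpolation=cv2.INTER_CUBIC))
E
```

```text
(no output)
```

View pics/w7.png

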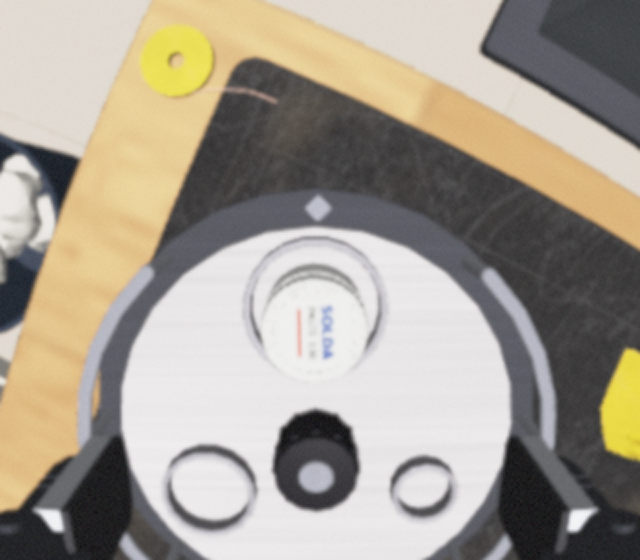

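The cup rim is centred at about (315,307) and the jar lid at (315,328), inside the ring. The stud (318,207), cup and knob (316,478) are in line. One numeric check before handing in.

```bash
python3 - <<'E'
from h import *
K,R,C=cam("wrist")
def wat(x,y,z):
    a=(np.array([x/2+120,y/2+40])-K[:2,2])/K[0,0];th=np.hypot(*a)
    d=R.T@np.append(a/th*np.sin(th),np.cos(th));return (C+d*(z-C[2])/d[2]).round(1)
print("cup",wat(315,307,32),"lid",wat(315,328,63),"lid width",wat(261,328,63)-wat(369,328,63),"knob",wat(316,478,70),"stud",wat(318,207,10))
E
```

```text
cup [ 500.4 -300.7   32. ] lid [ 501.9 -300.1   63. ] lid width [ 18.  -38.6   0. ] knob [ 558.1 -273.3   70. ] stud [ 461.3 -317.5   10. ]
```

```bash
python3 -c "
from bench import arm, viewer, monitor, job_done
print(job_done())"
```

```text
the job is handed in; nothing more can be done
None
```

I handed the job in with the widest cup in the middle of the gap (about 1 mm off by the wrist camera) and the large jar set down upright on the cup floor, about 2 mm off centre, at about 10.5 s; no verdict was returned.

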